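# Screw the hose elbow round to the index pointer

### The arm

A 6-joint arm with a two-finger parallel gripper is mounted at the origin on a cart in front of the work surface, level with it; the furniture and walls round the work are solid. World frame = base frame: x ahead of the robot, y to its left, z up, the work surface at z = 0. Lengths are in m, angles in rad, forces in N, time in s.
With the tool pointing down it reaches from about 0.3 to 0.775 m from the base axis. Payload 14.6 kg.
Tool frame: the origin (TCP) lies midway between the tips of the shut fingers; the grasp point (between the pads) lies 19 mm behind it (ctrl.pinch_z is the distance from the TCP to the grasp point, in m); z points along the fingers, y is the line along which they close (so a half turn about z gives the same grasp; the last joint's range is limited). The gripper opens to 94 mm and grips with 3 to 60 N. Pads are 16 mm wide; open, the fingers measure 119 mm over their backs; the gripper's body (75 mm by 177 mm) begins 78 mm behind the grasp point.
Start: joints at [1.237, 0.3, 1.521, -0, 1.321, -0.067], TCP at [0.145, 0.531, 0.181] pointing down, gripper open.
Joint ranges: [-3.03, 3.03], [-0.79, 2.21], [0.23, 2.52], [-1.04, 4.18], [0, 3.07], [-2.55, 2.55]. Speed limits (rad/s): [2.22, 2.22, 2.57, 3.14, 3.14, 3.14].

### API

Orientations are given as [roll, pitch, yaw] about the fixed x, y, z axes, in that order (R = Rz(yaw) Ry(pitch) Rx(roll)).
In Python, from station import ctrl gives the robot as it stands.
- The arm moves only by the tool jog_arm, never from a script. Its argument "motion" is a list of rows, each a list of 7 numbers: the shift along the tool's x, y, z in m, then the turn, a rotation vector about the tool's x, y, z in rad, then the opening, from -1 (shut) to 1 (fully open). In form: [[tx, ty, tz, rx, ry, rz, gripper], ...]. A call has 1 to 5 rows; each row shifts and turns the commanded pose from where the row before left it, along the tool's axes as they then stand; what a row does not reach is not made up. A row lasts 1/10 s, in which the tool goes at most 50 mm and 8.59 degrees, less where a joint would pass 70% of its speed; a pose out of reach is approached as far as the arm can. A call is refused whole if a number of a shift passes 0.05 or a number of a turn 0.15, either way. A call with a gripper value outside its range is refused whole. The fingers move at their own pace and stop on an object; "squeeze" is the grip in N (left out, the last holds). Time passes only in rows, so rows that do not move let the fingers close. It gives the time, the measured TCP pose, the force, the opening and the grip force at its end, in the units of the state.
- ctrl.get_obs(): the state, without advancing time (a new reading comes with each control period).
- ctrl.camera(name): name is "scene" or "top" or "wrist"; returns the picture (480x640x3 uint8, red, green, blue); there is no depth.
- ctrl.camera_model(name): a dict with "intrinsics" (3x3 intrinsics, pixels), "rvec" (rotation vector, rad) and "tvec" (3), from world to camera coordinates, as OpenCV has them. Camera axes: x right, y down, z forward; pixel columns grow to the right and rows downward; lengths in m; the calibration is good to about 2 mm. A picture is of the moment at which its call begins: read the wrist's pose just before it. camera_model takes no time and is no camera call; for the wrist camera it gives the pose at the moment of the call.
- ctrl.hand_in(): hands the job in; it is judged then, once.
The state is a dict: "time_s": time; "qpos": joint angles; "joint_vel": joint speeds; "tau": joint torques, N m; "ee_pos": TCP position; "eef_rot": TCP orientation; "force": force on the tool from outside, world axes, zero at the start; "moment": the same for the moment, N m; "grip_width": finger opening in m; "grip_force": force on a finger pad.
Only numpy, scipy, OpenCV 4.12 (cv2) and the standard library are available. Lean on these libraries where they do the work, as an engineer would, in place of code of your own. Each camera call takes 0.05 s, during which the arm holds its last target. There are 200 camera calls.

### The job

Screw the steel hose elbow further onto the sloping port of the vacuum block, turning it clockwise by its square head, and stop when its hose outlet points the same way as the pointer of the index ring under it. Do not turn it well past the pointer and then back off, do not push on the barbed hose tail or shift the index ring, leave the things around it undisturbed, and let go at the end.

Things in the scene. Friction and masses are not known exactly. Their poses are not given: they have to be found in the camera images.
- port_block: vacuum block fixed to the bench: base plate 150 x 120 x 12 mm, pedestal, and an aluminium head 82 x 82 mm whose face slopes 32 degrees towards the block's own -x. Origin: centre of the underside, on the bench; z up. The port axis leaves the face at (-12, 0, 98) mm in this frame and leans 32 degrees from vertical towards -x
- index_ring: dark steel ring, 68 mm across, lying on the sloping face round the port; clamped stiffly, not to be turned. Origin on the port axis at the ring's upper face; z is the port axis, outward; x points along its pointer, a 8 mm wide lighter rib, radial, with a pointed end that sticks out 24 mm beyond the ring's edge
- pointer_tip (a point): the end of the index ring's pointer, 58 mm from the port axis, 3 mm above the ring's upper face
- elbow: steel elbow already started on the threaded stub. Origin on the port axis, within 2 mm of the ring's upper face; z is the port axis, outward; x points along the hose outlet. Upwards: hexagonal nut 30 mm across flats (z 5 to 17 mm), round body 28 mm across (to z 40 mm) with the 19 mm thick outlet along x at z = 28 mm, then a square head. It turns stiffly (0.15 N m) and stays as left
- elbow_head (a point): grip point on the port axis inside the elbow's square head: 24 x 24 mm, 34 mm tall (elbow z 40 to 74 mm), flats facing the elbow's x and y; the point is 10 mm below its top. Clockwise (seen looking down at the head) screws the elbow on and sinks it 2 mm a turn
- outlet_tip (a point): centre of the open end of the barbed hose tail (the thin last 24 mm of the outlet, up to 17 mm across, not to be pushed on), 62 mm from the port axis, about 27 mm above the ring's upper face. At the start the pointer lies 1 to 3 rad of clockwise turning ahead; backwards the elbow meets a stop within 1.1 rad, forwards it can go well past the pointer
- bottle_1: media bottle with a blue cap, 69 x 68 x 128 mm, standing near the block; leave alone. Origin: centre of the underside
- beaker_2: small empty beaker, 55 x 57 x 68 mm, standing near the block; leave alone. Origin: centre of the underside
- dish_3: petri dish, 61 x 61 x 16 mm, lying near the block; leave alone. Origin: centre of the underside
- marker_1: felt marker, 13 x 136 x 14 mm, lying near the block; leave alone. Origin: centre of the underside

How it is judged:
At the end, for the whole second after the job is handed in: Seen along the port axis, the hose outlet points the same way as the ring's pointer to within 10 degrees (outlet tip within 10.8 mm to either side of the pointer's line), and the elbow is at rest and released (y of outlet_tip in the frame of index_ring between -0.0108 and 0.0108 m and x of outlet_tip in the frame of index_ring above 0.03 m and angular speed of elbow below 0.05 rad/s); the robot touches nothing.
It fails at once if the outlet is turned more than about 21 degrees past the pointer (y of outlet_tip in the frame of index_ring below -0.022 m and x of outlet_tip in the frame of index_ring above 0 m).
It fails at once if the gripper or arm pushes on the hose tail with more than 4 N (contact force between any of the fingers, the arm and elbow_c6 above 4 N).
It fails at once if the index ring is shifted: its pointer moves more than 5 mm (distance of pointer_tip from where it was at the start of the episode above 0.005 m).
It fails at once if a bystander is moved more than 20 mm (distance of any of bottle_1, beaker_2, dish_3, marker_1 from where it was at the start of the episode above 0.02 m).
It also fails if it takes over 54 s, if anything falls off the work surface, if the arm or the gripper's body presses on something with over 40 N, if the wrist force passes 120 N, or if a joint passes its speed limit or range.

## Working session

There is one attempt and no reset: what is moved stays moved. The work goes in short steps, Python scripts to look and compute and a tool call to move; the robot and the scene stay as the last step left them, time stands still between calls to the robot, and variables do not carry over. Pictures are saved under pics/ and viewed, at most 10 in all, crops included, and the job is handed in when it is done.

Besides the shell and the picture viewer there is one more tool, called after "Request:" as a command line: name --pt "numbers of a row" for each row, then --argument value for the rest. jog_arm: Moves the arm, as the interface text tells. Its arguments: {"type":"object","properties":{"motion":{"type":"array"},"squeeze":{"type":"number"}},"required":["motion"]}

```bash
ls; mkdir -p pics
python3 - <<'E'
from station import ctrl
import cv2,numpy as np
print(ctrl.get_obs())
for n in ("scene","top"):
    cv2.imwrite(f"pics/{n}0.png",ctrl.camera(n)[:,:,::-1]); m=ctrl.camera_model(n); print(n,m)
E
```

```text
pics
{'time_s': 0.0, 'qpos': array([ 1.23738223e+00,  3.00458977e-01,  1.52159789e+00, -2.00644852e-05,
        1.32070367e+00, -6.65990291e-02]), 'joint_vel': array([ 0.00199436,  0.00065242,  0.00022138, -0.00015705,  0.00036244,
       -0.0002078 ]), 'tau': array([ 3.50549679e-03, -5.31814384e+01, -3.52730405e+01,  7.09880982e-02,
        2.44872255e-02, -8.48633658e-05]), 'ee_pos': array([0.14492266, 0.53025198, 0.18008589]), 'eef_rot': array([-3.14042606e+00, -5.83311324e-05,  2.87478253e+00]), 'force': array([0.27741515, 0.5506783 , 0.5367959 ]), 'moment': array([0.00232733, 0.01023726, 0.0647462 ]), 'grip_force': 0.0, 'grip_width': 0.09389769079873182}
scene {'intrinsics': array([[517.53023566,   0.        , 322.99586541],
       [  0.        , 517.53023566, 246.264123  ],
       [  0.        ,   0.        ,   1.        ]]), 'rvec': array([ 2.11416975, -0.63018476,  0.35385907]), 'tvec': array([-0.52516558,  0.1697858 ,  0.89179362])}
top {'intrinsics': array([[539.69236376,   0.        , 320.13078783],
       [  0.        , 539.69236376, 241.72864802],
       [  0.        ,   0.        ,   1.        ]]), 'rvec': array([ 2.11456911, -2.17265335,  0.19352619]), 'tvec': array([-0.17627188,  0.51392382,  1.11620631])}
```

View pics/scene0.png

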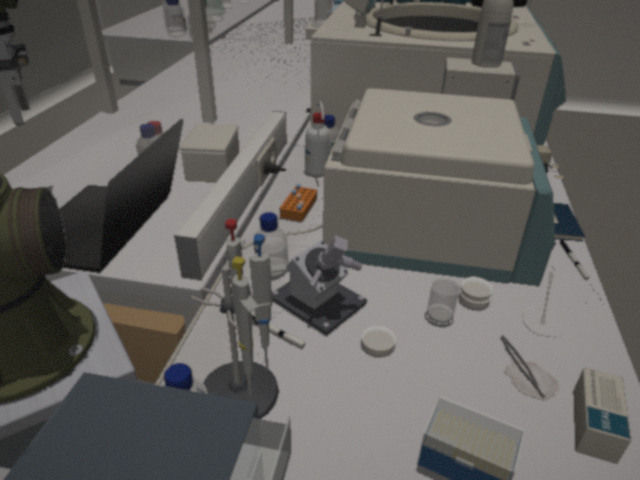

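View pics/top0.png

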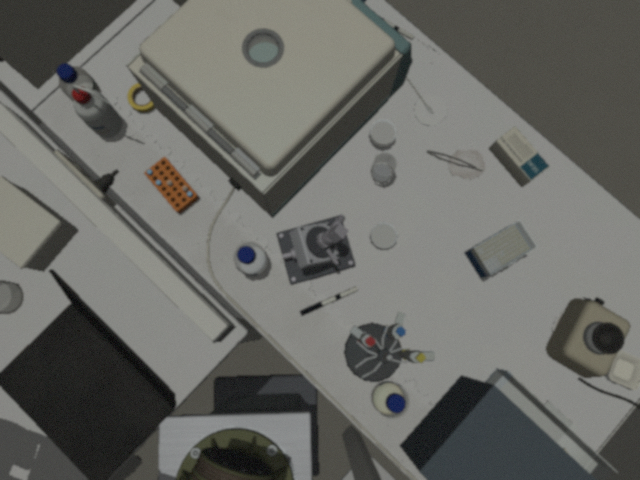

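```bash
cat > h.py <<'E'
import cv2,numpy as np
from scipy.spatial.transform import Rotation as Rot
def proj(m,P): return cv2.projectPoints(np.atleast_2d(np.float64(P)),m["rvec"],m["tvec"],m["intrinsics"],None)[0][:,0]
def ray(m,uv):
    R=cv2.Rodrigues(m["rvec"])[0]; c=-R.T@m["tvec"]
    return c,R.T@np.linalg.inv(m["intrinsics"])@np.array([*uv,1.])
def onz(m,uv,z):
    c,d=ray(m,uv); return c+d*(z-c[2])/d[2]
E
python3 - <<'E'
from station import ctrl
from h import *
for n in ("scene","top"):
    m=ctrl.camera_model(n); print(n,ray(m,(320,240)),proj(m,[[0,0,0],[.145,.53,.18],[.145,.53,0],[.5,0,0]]).round())
m=ctrl.camera_model("top")
for uv in [(277,234),(344,216),(355,267),(290,283)]: print(onz(m,uv,.012))
a=cv2.imread("pics/top0.png")[195:305,240:400]; b=cv2.imread("pics/scene0.png")[215:345,250:400]
cv2.imwrite("pics/c0.png",np.vstack([cv2.resize(a,(640,440),interpolation=cv2.INTER_CUBIC)])); 
cv2.imwrite("pics/c1.png",cv2.resize(b,None,fx=4.5,fy=4.5,interpolation=cv2.INTER_CUBIC))
E
```

```text
scene (array([ 0.07428539, -0.80971707,  0.66239106]), array([ 0.46326935,  0.68242265, -0.56556242])) [[ 18. 345.]
 [ 26. 127.]
 [ 48. 194.]
 [272. 254.]]
top (array([ 0.32061963, -0.16824126,  1.18743586]), array([ 0.16558082, -0.01871544, -0.98602385])) [[235. 490.]
 [-81. 443.]
 [-19. 425.]
 [234. 251.]]
[ 0.53390754 -0.09590974  0.012     ]
[ 0.57079692 -0.24550953  0.012     ]
[ 0.45600936 -0.26558726  0.012     ]
[ 0.42474559 -0.12253261  0.012     ]
```

View pics/c0.png

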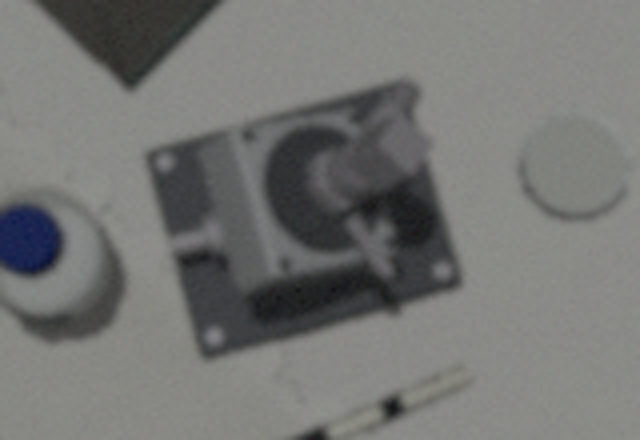

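View pics/c1.png

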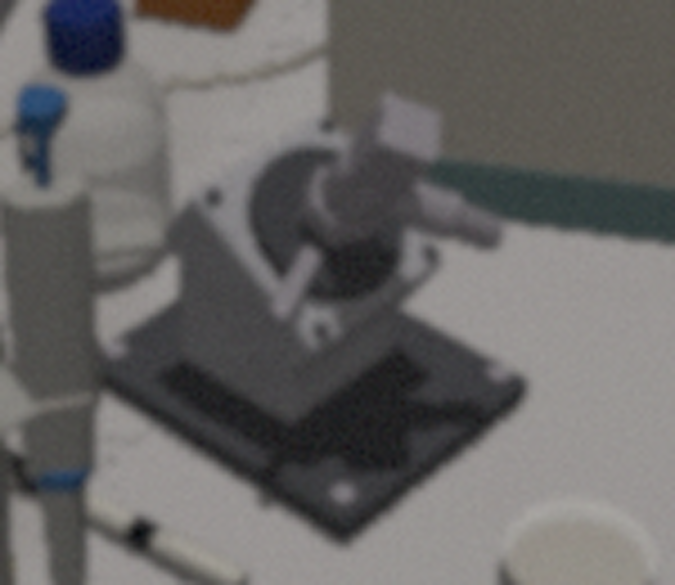

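The pictures show the block, with the face sloping towards image right (world -y). In the top crop the pointer runs to about (392,285), the outlet to (410,90) and the head top is near (405,143). In the scene crop the outlet tip is at (490,232), the pointer tip at (285,312) and the head top at (412,127). Next I fit these.

```bash
cat > fit.py <<'E'
from h import *
from scipy.optimize import least_squares
T=lambda u,v:(240+u/4,195+v/4)
S=lambda u,v:(250+u/4.5,215+v/4.5)
def frames(p):
    Rb=Rot.from_euler('z',p[2]); B=np.array([p[0],p[1],0])
    Rp=Rb*Rot.from_euler('y',-32,degrees=True)      # z = port axis
    return Rb,B,Rp,B+Rb.apply([-.012,0,.098])
def pts(p):
    Rb,B,Rp,P=frames(p); h=.006
    c=lambda x,y:B+Rb.apply([x,y,.012])
    r=lambda a,d,z:P+Rp.apply([d*np.cos(a),d*np.sin(a),z+h])
    hd=[r(p[3]+np.pi/4+k*np.pi/2,.012*2**.5,.074) for k in range(4)]
    return dict(pp=c(.075,.06),pm=c(.075,-.06),mp=c(-.075,.06),mm=c(-.075,-.06),ptr=r(p[4],.058,.003),out=r(p[3],.062,.027),top=r(0,0,.074),axis=Rp.apply([0,0,1]),grip=r(0,0,.064),ring=r(0,0,0),hd=hd)
E
cat > run.py <<'E'
from station import ctrl
from fit import *
mt,ms=ctrl.camera_model("top"),ctrl.camera_model("scene")
# block +x ~ +y world, block +y ~ -x world
obs=[(mt,'pm',T(148,152)),(mt,'mp',T(460,283)),(mt,'pp',T(205,356)),(ms,'mp',S(345,543)),(ms,'mm',S(525,385)),(ms,'pp',S(103,370)),
(mt,'top',T(405,143)),(ms,'top',S(412,127)),(mt,'ptr',T(393,282)),(ms,'ptr',S(284,313)),(mt,'out',T(408,90)),(ms,'out',S(490,232))]
def res(p):
    q=pts(p); return np.concatenate([proj(m,q[k])[0]-uv for m,k,uv in obs])
best=min((least_squares(res,[.4965,-.182,1.8,a,b]) for a in (-2,0,2) for b in (-2,0,2)),key=lambda s:s.cost)
p=best.x; print(p.round(4)); print(best.fun.reshape(-1,2).round(1))
q=pts(p)
for k in ('axis','grip','ring','ptr','out'): print(k,q[k].round(4))
print('cw turn',(p[3]-p[4])%(2*np.pi))
np.save('p.npy',p)
print(proj(mt,q['hd'])*4-[960,780],proj(ms,q['hd'])*4.5-[1125,967.5])
print('oven',onz(ms,(350,262),0),onz(ms,(520,282),0),'stand',onz(mt,(373,352),0),'dish',onz(mt,(384,236),0))
# tool orientation: z=-axis, y along elbow x or y
for k in range(4):
    a=p[3]+k*np.pi/2; Rp=frames(p)[2]
    y=Rp.apply([np.cos(a),np.sin(a),0]); z=-q['axis']; x=np.cross(y,z)
    R=Rot.from_matrix(np.c_[x,y,z]);W=Rot.from_euler('z',np.arctan2(q['grip'][1],q['grip'][0])-.07)*Rot.from_euler('y',1.6)
    e=(W.inv()*R).as_euler('ZYZ'); print(k,R.as_euler('xyz').round(4),'q4,5,6~',e-[0,0,np.pi/2], 'tcp',(q['grip']+.019*z).round(4))
E
python3 run.py
```

```text
[ 0.4963 -0.1822  1.8206 -2.452  -4.342 ]
[[-0.5  0.1]
 [ 1.9  0.9]
 [-0.3  1.3]
 [-1.1 -3.8]
 [ 0.6 -1.3]
 [-5.5 -3.2]
 [ 3.  -0.4]
 [ 0.6 -1.4]
 [ 2.1 -1. ]
 [-1.7 -0.3]
 [ 2.3 -1.5]
 [ 2.6 -0.5]]
axis [ 0.131  -0.5135  0.848 ]
grip [ 0.5084 -0.2298  0.1574]
ring [ 0.5    -0.1969  0.1031]
ptr [ 0.4525 -0.2291  0.0945]
out [ 0.5518 -0.2404  0.1006]
cw turn 1.8900630595583028
[[409.9327858  108.02911239]
 [388.50433421 142.90008777]
 [424.39725495 175.26869616]
 [445.26266857 140.1953475 ]] [[445.89174361 105.54506922]
 [389.2865571   84.40779757]
 [382.47825853 135.97645472]
 [440.02640287 157.05495103]]
oven [ 0.62528669 -0.11381792  0.        ] [ 0.88024668 -0.35554486  0.        ] stand [ 0.27178609 -0.2983284   0.        ] dish [ 0.52539576 -0.33423694  0.        ]
0 [-2.6924 -0.3439  0.8601] q4,5,6~ [0.42633306 1.91144618 0.2051143 ] tcp [ 0.5059 -0.2201  0.1413]
1 [ 2.7632 -0.4212  2.5921] q4,5,6~ [ 0.42633306  1.91144618 -1.36568203] tcp [ 0.5059 -0.2201  0.1413]
2 [ 2.6924  0.3439 -2.2814] q4,5,6~ [ 0.42633306  1.91144618 -2.93647836] tcp [ 0.5059 -0.2201  0.1413]
3 [-2.7632  0.4212 -0.5495] q4,5,6~ [ 0.42633306  1.91144618 -4.50727468] tcp [ 0.5059 -0.2201  0.1413]
```

Request:
jog_arm --pt "0 0 -0.04 0 0 0 1" --pt "0 0 -0.04 0 0 0 1" --pt "-0.02 -0.025 -0.04 0 0 0 1" --pt "-0.03 -0.035 -0.03 0 0 0 1" --pt "-0.03 -0.035 0 0 0 0 1"

```text
time_s: 0.6
ee_pos: [0.1955, 0.4219, 0.33]
eef_rot: [3.137, 0.001, 2.876]
force: [0.2, -0.1, -0.7]
grip_width: 0.0939
grip_force: 0.0
```

Request:
jog_arm --pt "-0.03 -0.035 0 0 0 0 1" --pt "-0.03 -0.035 0 0 0 0 1" --pt "-0.03 -0.035 0 0 0 0 1" --pt "-0.03 -0.035 0 0 0 0 1" --pt "-0.03 -0.035 0 0 0 0 1"

```text
time_s: 1.1
ee_pos: [0.2937, 0.2122, 0.3269]
eef_rot: [3.141, 0.0, 2.875]
force: [0.7, -0.1, -0.4]
grip_width: 0.0937
grip_force: 0.0
```

Request:
jog_arm --pt "-0.03 -0.035 0 0 0 0 1" --pt "-0.03 -0.035 0 0 0 0 1" --pt "-0.03 -0.035 0 0 0 0 1" --pt "-0.03 -0.035 0 0 0 0 1" --pt "-0.03 -0.035 0 0 0 0 1"

```text
time_s: 1.6
ee_pos: [0.3924, 0.0036, 0.327]
eef_rot: [3.141, 0.0, 2.875]
force: [0.8, 1.1, -0.1]
grip_width: 0.0941
grip_force: 0.0
```

```bash
cat > go.py <<'E'
import sys
from station import ctrl
from fit import *
def target(p,stand,da=0,k=1,turn=0,dx=(0,0,0)):
    Rp=frames(p)[2];q=pts(p);a=p[3]+k*np.pi/2-turn
    y=Rp.apply([np.cos(a),np.sin(a),0]); z=-q['axis']; x=np.cross(y,z)
    return q['grip']+(.019-stand)*z+Rot.from_matrix(np.c_[x,y,z]).apply(dx), Rot.from_matrix(np.c_[x,y,z])
def togo(pos,R):
    o=ctrl.get_obs(); C=Rot.from_euler('xyz',o['eef_rot'])
    print('t',round(o['time_s'],2),'q',o['qpos'].round(3),'pos',o['ee_pos'].round(4),'F',o['force'].round(1),'grip',round(o['grip_width'],4),o['grip_force'])
    print('shift(tool)',C.inv().apply(pos-o['ee_pos']).round(4),'rotvec',(C.inv()*R).as_rotvec().round(4))
if __name__=="__main__":
    p=np.load('p.npy'); togo(*target(p,float(sys.argv[1]),turn=float(sys.argv[2]) if len(sys.argv)>2 else 0))
E
python3 go.py 0.1
```

```text
t 1.6 q [-0.084 -0.138  1.66   0.     1.619 -1.388] pos [0.3924 0.0036 0.327 ] F [ 0.8  1.1 -0.1] grip 0.0941 0.0
shift(tool) [-0.1947 -0.2318  0.1009] rotvec [-0.4297  0.3616  0.3548]
```

Request:
jog_arm --pt "-0.03 -0.035 0 -0.07 0.06 0.06 1" --pt "-0.03 -0.035 0 -0.07 0.06 0.06 1" --pt "-0.03 -0.03 0 -0.07 0.06 0.06 1" --pt "-0.03 -0.03 0 -0.07 0.06 0.06 1" --pt "-0.02 -0.02 0 -0.07 0.06 0.06 1"

```text
time_s: 2.1
ee_pos: [0.466, -0.1835, 0.292]
eef_rot: [2.827, -0.347, 2.621]
force: [0.7, 1.6, 0.3]
grip_width: 0.0936
grip_force: 0.0
```

```bash
python3 go.py 0.1
```

```text
t 2.1 q [-0.614  0.35   1.272  0.296  1.881 -1.57 ] pos [ 0.466  -0.1835  0.292 ] F [0.7 1.6 0.3] grip 0.0936 0.0
shift(tool) [-0.1068 -0.0571  0.0146] rotvec [-0.0748  0.061   0.0504]
```

Request:
jog_arm --pt "-0.035 -0.02 0 -0.07 0.06 0.05 1" --pt "-0.035 -0.02 0.005 0 0 0 1" --pt "-0.035 -0.015 0.01 0 0 0 1" --pt "0 0 0 0 0 0 1" --pt "0 0 0 0 0 0 1"

```text
time_s: 2.6
ee_pos: [0.5143, -0.2637, 0.2223]
eef_rot: [2.77, -0.418, 2.595]
force: [-0.4, -0.1, 0.6]
grip_width: 0.0942
grip_force: 0.0
```

```bash
python3 go.py 0.1
python3 - <<'E'
from station import ctrl
from h import *
m=ctrl.camera_model("wrist"); im=ctrl.camera("wrist")[:,:,::-1]; cv2.imwrite("pics/w0.png",im)
np.save('w0.npy',m,allow_pickle=True)
from fit import *
q=pts(np.load('p.npy'))
for k in('top','grip','ptr','out','ring'):print(k,proj(m,q[k]).round())
print(proj(m,q['hd']).round())
E
```

```text
t 2.6 q [-0.694  0.63   1.051  0.327  1.908 -1.6  ] pos [ 0.5143 -0.2637  0.2223] F [-0.4 -0.1  0.6] grip 0.0942 0.0
shift(tool) [-0.0058 -0.0014 -0.0077] rotvec [-0.0082  0.002   0.0033]
top [[319. 254.]]
grip [[319. 250.]]
ptr [[266. 217.]]
out [[319. 299.]]
ring [[320. 234.]]
[[333. 267.]
 [333. 240.]
 [304. 240.]
 [304. 267.]]
```

View pics/w0.png

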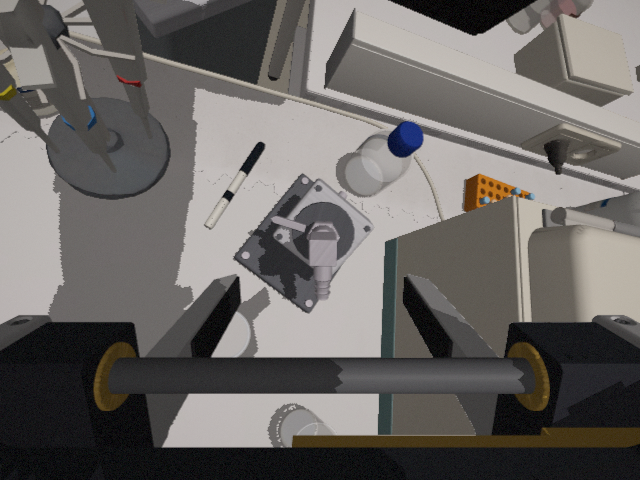

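The wrist picture shows the elbow head at about (322,252), the outlet tip at (322,297) and the pointer end at (272,219). The fit is within a few pixels. I'll zoom in to refine it.

Run:
```python
import cv2
a=cv2.imread("pics/w0.png")[165:315,225:385]; cv2.imwrite("pics/w0c.png",cv2.resize(a,None,fx=4,fy=4,interpolation=cv2.INTER_CUBIC))
```

```text
(no output)
```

View pics/w0c.png

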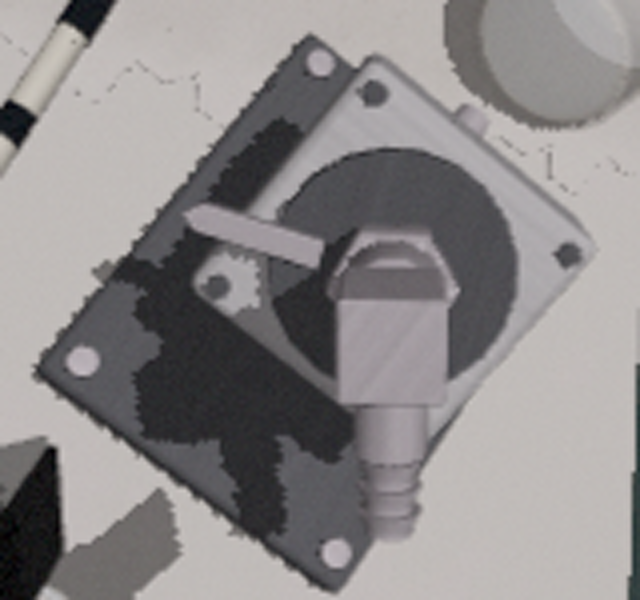

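```bash
cat > run2.py <<'E'
from station import ctrl
from fit import *
m=np.load('w0.npy',allow_pickle=True).item(); mt,ms=ctrl.camera_model("top"),ctrl.camera_model("scene")
W=lambda u,v:(225+u/4,165+v/4)
obs=[(m,'pp',W(312,35)),(m,'mp',W(38,373)),(m,'mm',W(332,590)),(m,'top',W(392,352)),(m,'ptr',W(187,215)),(m,'out',W(391,532)),(m,'ring',W(392,274))]
hd=[W(446,405),W(448,299),W(338,299),W(338,403)]
def res(p):
    q=pts(p); return np.concatenate([proj(m,q[k])[0]-uv for m,k,uv in obs]+[(proj(m,q['hd'])-hd).ravel()])
s=least_squares(res,np.load('p.npy'),loss='soft_l1'); p=s.x
print(p.round(4),(p[3]-p[4])%6.2832); print(s.fun.reshape(-1,2).round(1)); q=pts(p)
for k in ('axis','grip','ring','ptr','out'): print(k,q[k].round(4))
np.save('p.npy',p)
E
python3 run2.py; python3 go.py 0.05
```

```text
[ 0.4986 -0.1786  1.8183 -2.4532 -4.3051] 1.8518646526724738
[[ 0.3 -3.4]
 [-0.8 -3.3]
 [ 1.7  0.4]
 [ 0.2  0.2]
 [-2.  -0.2]
 [ 0.   0.4]
 [ 0.4  0. ]
 [ 0.7  0.7]
 [ 0.7 -0.2]
 [-0.6 -0.5]
 [-0.6  0.9]]
axis [ 0.1298 -0.5138  0.848 ]
grip [ 0.5106 -0.2262  0.1574]
ring [ 0.5023 -0.1934  0.1031]
ptr [ 0.4558 -0.2268  0.0935]
out [ 0.5539 -0.237   0.1006]
t 2.65 q [-0.693  0.628  1.051  0.327  1.908 -1.6  ] pos [ 0.5145 -0.2634  0.2238] F [-0.3 -0.6  1.9] grip 0.0942 0.0
shift(tool) [-0.0062  0.0021  0.0449] rotvec [-0.0096  0.0034  0.0078]
```

Request:
jog_arm --pt "-0.006 0.002 0.01 -0.01 0.003 0.008 1" --pt "0 0 0.02 0 0 0 1" --pt "0 0 0.015 0 0 0 1" --pt "0 0 0 0 0 0 1" --pt "0 0 0 0 0 0 1"

```text
time_s: 3.15
ee_pos: [0.5148, -0.2419, 0.1842]
eef_rot: [2.764, -0.421, 2.588]
force: [0.4, -0.2, -0.7]
grip_width: 0.0941
grip_force: 0.0
```

```bash
python3 go.py 0.002
```

```text
t 3.15 q [-0.673  0.624  1.151  0.337  1.813 -1.602] pos [ 0.5148 -0.2419  0.1842] F [ 0.4 -0.2 -0.7] grip 0.0941 0.0
shift(tool) [-0.0002 -0.0005  0.0483] rotvec [0.0003 0.0012 0.    ]
```

Request:
jog_arm --pt "0 0 0.016 0 0 0 1" --pt "0 0 0.016 0 0 0 1" --pt "0 0 0.016 0 0 0 1" --pt "0 0 0 0 0 0 1" --pt "0 0 0 0 0 0 1"

```text
time_s: 3.65
ee_pos: [0.5087, -0.218, 0.1435]
eef_rot: [2.764, -0.42, 2.588]
force: [-0.5, -0.3, 0.1]
grip_width: 0.0941
grip_force: 0.0
```

Request:
jog_arm --pt "0 0 0 0 0 0 -1" --pt "0 0 0 0 0 0 -1" --pt "0 0 0 0 0 0 -1" --pt "0 0 0 0 0 0 -1" --pt "0 0 0 0 0 0 -1" --squeeze 8

```text
time_s: 4.15
ee_pos: [0.5083, -0.2176, 0.1424]
eef_rot: [2.764, -0.422, 2.588]
force: [-0.0, 0.2, 0.6]
grip_width: 0.0572
grip_force: 0.0
```

Request:
jog_arm --pt "0 0 0 0 0 0 -1" --pt "0 0 0 0 0 0 -1" --pt "0 0 0 0 0 0 -1" --pt "0 0 0 0 0 0 -1" --squeeze 8

```text
time_s: 4.55
ee_pos: [0.5083, -0.2175, 0.1423]
eef_rot: [2.764, -0.422, 2.588]
force: [-0.0, 0.3, 0.9]
grip_width: 0.0253
grip_force: 0.0
```

```bash
python3 go.py 0.002; python3 -c "
from station import ctrl
import cv2
a=ctrl.camera('wrist')[:,:,::-1]; cv2.imwrite('pics/w1.png',a)"
```

```text
t 4.55 q [-0.65   0.615  1.264  0.341  1.708 -1.615] pos [ 0.5083 -0.2175  0.1423] F [-0.   0.3  0.9] grip 0.0253 0.0
shift(tool) [ 0.0002  0.0002 -0.0005] rotvec [ 0.0004 -0.     -0.0008]
```

View pics/w1.png

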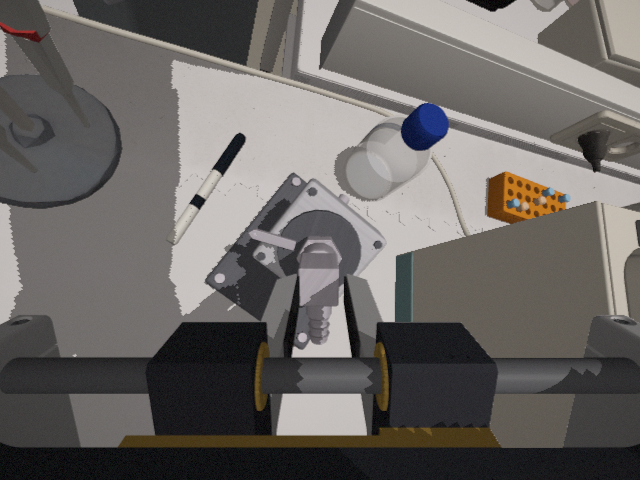

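The fingers straddle the head, centred at about (319,285), with the outlet at (318,325) clear of them. Next I close to grip.

Request:
jog_arm --pt "0 0 0 0 0 0 -1" --pt "0 0 0 0 0 0 -1" --pt "0 0 0 0 0 0 -1" --squeeze 40

```text
time_s: 4.9
ee_pos: [0.5083, -0.2175, 0.1423]
eef_rot: [2.764, -0.422, 2.588]
force: [-0.7, -0.9, 0.1]
grip_width: 0.0007
grip_force: 0.0
```

Request:
jog_arm --pt "0 0 0 0 0 0.05 -1" --pt "0 0 0 0 0 0.1 -1" --pt "0 0 0 0 0 0.1 -1" --pt "0 0 0 0 0 0.1 -1" --pt "0 0 0 0 0 0.05 -1"

```text
time_s: 5.4
ee_pos: [0.5083, -0.2175, 0.1423]
eef_rot: [2.968, -0.534, 2.15]
force: [-0.4, -0.2, -0.2]
grip_width: 0.0003
grip_force: 0.0
```

```bash
python3 go.py 0.002 0.4
```

```text
t 5.4 q [-0.65   0.615  1.264  0.341  1.708 -1.211] pos [ 0.5083 -0.2175  0.1423] F [-0.4 -0.2 -0.2] grip 0.0003 0.0
shift(tool) [ 0.0003  0.0002 -0.0005] rotvec [ 0.0004 -0.0002 -0.0047]
```

Run:
```python
from station import ctrl
from fit import *
q=pts(np.load('p.npy')); o=ctrl.get_obs(); C=Rot.from_euler('xyz',o['eef_rot'])
ims={n:ctrl.camera(n)[:,:,::-1].copy() for n in('wrist','scene','top')}
boxes=dict(wrist=(220,200,200,150),scene=(260,190,133,100),top=(270,190,133,100))
out=[]
for n in ims:
    cv2.imwrite(f'pics/raw_{n}.png',ims[n]); m=ctrl.camera_model(n)
    P={'tcp':o['ee_pos'],'pinch':o['ee_pos']-.019*C.apply([0,0,1]),'top':q['top'],'ring':q['ring']}
    x,y,w,h=boxes[n]; s=400/w; im=cv2.resize(ims[n][y:y+h,x:x+w],(400,300),interpolation=cv2.INTER_CUBIC)
    for k,c in zip(P,[(0,0,255),(0,255,0),(255,0,0),(0,255,255)]):
        uv=proj(m,P[k])[0]; print(n,k,uv.round(1)); cv2.circle(im,tuple(int(v) for v in (uv-[x,y])*s),3,c,-1)
    out.append(im)
out.append(cv2.resize(ims['scene'],(400,300)))
cv2.imwrite('pics/comp1.png',np.vstack([np.hstack(out[:2]),np.hstack(out[2:])]))
```

```text
wrist tcp [318.6 273.7]
wrist pinch [318.4 284.6]
wrist top [318.6 289.7]
wrist ring [319.2 253.2]
scene tcp [335.1 248.3]
scene pinch [339.8 243. ]
scene top [341.9 240.4]
scene ring [324.  260.5]
top tcp [334.8 233.5]
top pinch [340.1 230.7]
top top [342.4 229.3]
top ring [322.2 240.1]
```

View pics/comp1.png

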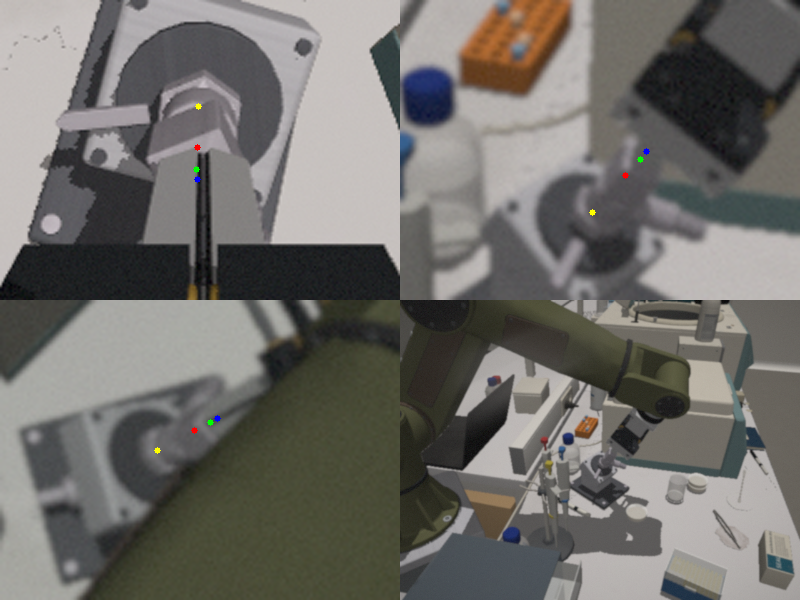

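```bash
cat > run3.py <<'E'
from station import ctrl
from fit import *
mt,ms,mw=[ctrl.camera_model(n) for n in("top","scene","wrist")]
w0=np.load('w0.npy',allow_pickle=True).item(); o=ctrl.get_obs()
C=Rot.from_euler('xyz',o['eef_rot']); Rc=Rot.from_rotvec(mw['rvec'])
print('cam f',mw['intrinsics'][0,0],'cam in tool',C.inv().apply(ray(mw,(0,0))[0]-o['ee_pos']),'axis in tool',C.inv().apply(Rc.inv().apply([0,0,1])))
print('tcp depth',(Rc.apply(o['ee_pos'])+mw['tvec']))
# w1 camera: same position, rotated
C1=Rot.from_euler('xyz',[2.764,-.422,2.588]); p1=np.array([.5083,-.2175,.1423])
Rt=Rc*C; tt=Rc.apply(o['ee_pos'])+mw['tvec']  # tool->cam
R1=Rt*C1.inv(); w1=dict(intrinsics=mw['intrinsics'],rvec=R1.as_rotvec(),tvec=tt-R1.apply(p1))
q=pts(np.load('p.npy'))
print('w1 pred hd',proj(w1,q['hd']).round(),'w0 hd',proj(w0,q['hd']).round(1))
for k in('ring','ptr','out','pp','pm','mp','mm'):print(k,proj(w1,q[k]).round(),proj(w0,q[k]).round())
print('w0 cam',ray(w0,(0,0))[0], 'top depth w0',(Rot.from_rotvec(w0['rvec']).apply(q['top'])+w0['tvec']).round(3),'w1',R1.apply(q['top'])+w1['tvec'])
E
python3 run3.py
```

```text
cam f 332.38131365410504 cam in tool [ 0.07327305  0.00157666 -0.20353133] axis in tool [-2.54575775e-01  4.81677101e-04  9.67052709e-01]
tcp depth [-0.00169926  0.01904309  0.21547831]
w1 pred hd [[340. 309.]
 [340. 270.]
 [297. 270.]
 [298. 309.]] w0 hd [[337.2 266.9]
 [337.7 239.5]
 [308.9 239.3]
 [308.9 266.7]]
ring [[319. 253.]] [[323. 234.]]
ptr [[246. 234.]] [[270. 219.]]
out [[319. 343.]] [[323. 298.]]
pp [[294. 169.]] [[303. 170.]]
pm [[375. 237.]] [[368. 225.]]
mp [[204. 279.]] [[234. 255.]]
mm [[303. 350.]] [[310. 313.]]
w0 cam [ 0.48565675 -0.3314001   0.42558484] top depth w0 [0.002 0.007 0.279] w1 [-0.00142642  0.02587436  0.18877268]
```

Run:
```python
import cv2,numpy as np
f=lambda n:cv2.resize(cv2.imread(n)[215:365,265:375],(400,545),interpolation=cv2.INTER_CUBIC)
cv2.imwrite("pics/comp2.png",np.hstack([f("pics/w1.png"),f("pics/raw_wrist.png")]))
```

```text
(no output)
```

View pics/comp2.png

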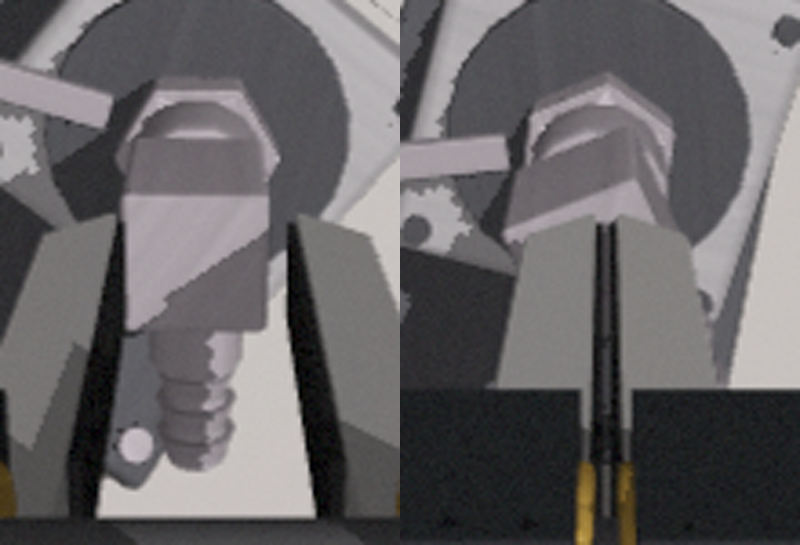

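Run:
```python
from station import ctrl
from fit import *
print('pinch_z',ctrl.pinch_z)
mt,ms=[ctrl.camera_model(n) for n in("top","scene")]
# triangulate head top, outlet, pointer from fixed cams
for n,a,b in [('top',T(405,143),S(412,127)),('out',T(408,90),S(490,232)),('ptr',T(393,282),S(284,313))]:
    c1,d1=ray(mt,a);c2,d2=ray(ms,b);k=np.linalg.lstsq(np.c_[d1,-d2],c2-c1,rcond=None)[0]
    print(n,(c1+k[0]*d1).round(4),(c2+k[1]*d2).round(4))
q=pts(np.load('p.npy'));print(q['top'])
for n,m in(('scene',ms),('top',mt)):
    A=cv2.GaussianBlur(cv2.imread(f'pics/{n}0.png'),(3,3),0).astype(int);B=cv2.GaussianBlur(cv2.imread(f'pics/raw_{n}.png'),(3,3),0).astype(int)
    D=abs(A-B).max(2)
    print(n)
    for s in np.arange(.02,.16,.006):
        u,v=proj(m,q['ring']+s*q['axis'])[0].round().astype(int); print(round(s,3),(u,v),A[v,u],B[v,u],D[v-2:v+3,u-2:u+3].max())
```

```text
pinch_z 0.0188
top [ 0.5104 -0.2295  0.159 ] [ 0.5121 -0.2304  0.1594]
out [ 0.5496 -0.2357  0.0974] [ 0.5497 -0.2358  0.0974]
ptr [ 0.451  -0.2249  0.0902] [ 0.4567 -0.2279  0.091 ]
[ 0.51189939 -0.23138032  0.16584385]
scene
0.02 (np.int64(329), np.int64(255)) [64 62 65] [82 79 81] 21
0.026 (np.int64(330), np.int64(254)) [66 63 65] [81 78 81] 21
0.032 (np.int64(331), np.int64(252)) [67 65 66] [83 81 84] 19
0.038 (np.int64(333), np.int64(251)) [64 62 65] [82 79 82] 19
0.044 (np.int64(334), np.int64(249)) [67 65 67] [83 80 82] 19
0.05 (np.int64(336), np.int64(247)) [97 94 97] [94 91 95] 33
0.056 (np.int64(337), np.int64(246)) [117 113 117] [96 92 96] 35
0.062 (np.int64(339), np.int64(244)) [124 119 124] [89 86 89] 38
0.068 (np.int64(340), np.int64(242)) [125 119 124] [87 87 89] 38
0.074 (np.int64(342), np.int64(240)) [122 118 122] [88 89 90] 38
0.08 (np.int64(343), np.int64(239)) [115 112 117] [88 88 90] 37
0.086 (np.int64(345), np.int64(237)) [87 92 95] [89 89 90] 27
0.092 (np.int64(347), np.int64(235)) [83 89 92] [88 89 90] 7
0.098 (np.int64(348), np.int64(233)) [82 87 91] [88 88 8
[... 1472 characters left out ...]
4(349), np.int64(226)) [135 138 137] [75 76 75] 76
0.104 (np.int64(351), np.int64(225)) [135 138 138] [67 69 68] 86
0.11 (np.int64(353), np.int64(224)) [135 138 138] [61 64 63] 92
0.116 (np.int64(355), np.int64(223)) [135 137 138] [49 56 54] 96
0.122 (np.int64(357), np.int64(222)) [134 137 137] [44 53 51] 96
0.128 (np.int64(359), np.int64(221)) [135 138 138] [41 53 52] 96
0.134 (np.int64(361), np.int64(220)) [134 138 137] [40 53 52] 96
0.14 (np.int64(362), np.int64(219)) [135 139 138] [41 54 52] 97
0.146 (np.int64(364), np.int64(218)) [135 139 138] [41 56 55] 101
0.152 (np.int64(366), np.int64(217)) [135 137 137] [43 58 57] 100
0.158 (np.int64(368), np.int64(215)) [135 138 138] [43 57 56] 99
```

The shut fingers are above the head, so the head top is lower than fitted. I'll probe gently with the shut fingers to find it.

Request:
jog_arm --pt "0 0 0.002 0 0 0 -1" --pt "0 0 0.002 0 0 0 -1" --pt "0 0 0 0 0 0 -1" --squeeze 10

```text
time_s: 5.85
ee_pos: [0.5082, -0.2164, 0.1403]
eef_rot: [2.964, -0.53, 2.155]
force: [0.6, -6.6, 11.5]
grip_width: 0.0006
grip_force: 6.6
```

Request:
jog_arm --pt "0 0 -0.015 0 0 0 -1" --pt "0 0 -0.01 0 0 -0.1 0" --pt "0 0 0 0 0 -0.1 0" --pt "0 0 0 0 0 -0.1 0" --pt "0 0 0 0 0 -0.1 0"

```text
time_s: 6.35
ee_pos: [0.511, -0.2282, 0.16]
eef_rot: [2.761, -0.42, 2.593]
force: [0.3, 0.4, 0.3]
grip_width: 0.029
grip_force: 0.0
```

Request:
jog_arm --pt "0 -0.0015 0 0 0 0 0" --pt "0 0 0 0 0 0 0" --pt "0 0 0 0 0 0 0"

```text
time_s: 6.65
ee_pos: [0.5101, -0.2294, 0.1596]
eef_rot: [2.764, -0.423, 2.586]
force: [-0.3, 0.1, -0.6]
grip_width: 0.0469
grip_force: 0.0
```

```bash
python3 go.py -.025
python3 - <<'E'
from station import ctrl
from fit import *
im=ctrl.camera('wrist')[:,:,::-1]; cv2.imwrite('pics/w2.png',im)
E
```

```text
t 6.65 q [-0.662  0.618  1.218  0.338  1.753 -1.61 ] pos [ 0.5101 -0.2294  0.1596] F [-0.3  0.1 -0.6] grip 0.0469 0.0
shift(tool) [0.0002 0.0018 0.0474] rotvec [ 0.0005 -0.0001 -0.0029]
```

Request:
jog_arm --pt "0 0 0.008 0 0 0 0.3" --pt "0 0 0.008 0 0 0 0.3" --pt "0 0 0.008 0 0 0 0.3" --pt "0 0 0.008 0 0 0 0.3" --pt "0 0 0 0 0 0 0.3"

```text
time_s: 7.2
ee_pos: [0.5055, -0.2121, 0.1314]
eef_rot: [2.763, -0.424, 2.588]
force: [-0.2, -0.1, -0.4]
grip_width: 0.0615
grip_force: 0.0
```

Request:
jog_arm --pt "0 0 0.005 0 0 0 0.3" --pt "0 0 0.005 0 0 0 0.3" --pt "0 0 0.005 0 0 0 0.3" --pt "0 0 0 0 0 0 -1" --pt "0 0 0 0 0 0 -1" --squeeze 5

```text
time_s: 7.7
ee_pos: [0.504, -0.2052, 0.1198]
eef_rot: [2.764, -0.422, 2.588]
force: [0.0, -0.1, -0.1]
grip_width: 0.0488
grip_force: 0.0
```

Request:
jog_arm --pt "0 0 0 0 0 0 -1" --pt "0 0 0 0 0 0 -1" --pt "0 0 0 0 0 0 -1" --pt "0 0 0 0 0 0 -1"

```text
time_s: 8.1
ee_pos: [0.5039, -0.2055, 0.1198]
eef_rot: [2.764, -0.422, 2.587]
force: [-1.9, -2.4, -0.6]
grip_width: 0.0239
grip_force: 5.0
```

Request:
jog_arm --pt "0 0 0 0 0 0 -1" --pt "0 0 0 0 0 0 -1" --pt "0 0 0 0 0 0.05 -1" --pt "0 0 0 0 0 0.05 -1" --pt "0 0 0 0 0 0 -1" --squeeze 45

```text
time_s: 8.6
ee_pos: [0.5039, -0.2054, 0.1198]
eef_rot: [2.808, -0.457, 2.483]
force: [-1.4, -3.0, -0.5]
grip_width: 0.0237
grip_force: 45.0
```

```bash
python3 go.py -.025 .1; python3 -c "
from station import ctrl
print(ctrl.get_obs()['moment'])"
```

```text
t 8.6 q [-0.639  0.615  1.32   0.343  1.653 -1.523] pos [ 0.5039 -0.2054  0.1198] F [-1.4 -3.  -0.5] grip 0.0237 44.99636113643646
shift(tool) [0.0004 0.0019 0.0006] rotvec [ 0.0001  0.0001 -0.0017]
[-0.94203969  0.38660426  0.24838343]
```

Request:
jog_arm --pt "0 0 0 0 0 0.1 -1" --pt "0 0 0 0 0 0.1 -1" --pt "0 0 0 0 0 0.1 -1" --pt "0 0 0 0 0 0.1 -1" --pt "0 0 0 0 0 0 -1"

```text
time_s: 9.1
ee_pos: [0.5039, -0.2053, 0.1197]
eef_rot: [3.026, -0.548, 2.038]
force: [-1.8, -3.9, -0.9]
grip_width: 0.0236
grip_force: 45.0
```

Request:
jog_arm --pt "0 0 0.0003 0 0 0.1 -1" --pt "0 0 0 0 0 0.1 -1" --pt "0 0 0 0 0 0.1 -1" --pt "0 0 0 0 0 0.1 -1" --pt "0 0 0 0 0 0 -1"

```text
time_s: 9.6
ee_pos: [0.5039, -0.2052, 0.1196]
eef_rot: [-3.012, -0.545, 1.571]
force: [-1.8, -5.4, 0.8]
grip_width: 0.024
grip_force: 45.0
```

Request:
jog_arm --pt "0 0 0 0 0 0.1 -1" --pt "0 0 0 0 0 0.1 -1" --pt "0 0 0 0 0 0.1 -1" --pt "0 0 0 0 0 0.1 -1" --pt "0 0 0 0 0 0 -1"

```text
time_s: 10.1
ee_pos: [0.504, -0.2052, 0.1194]
eef_rot: [-2.798, -0.45, 1.13]
force: [-1.4, -4.3, -0.3]
grip_width: 0.0239
grip_force: 45.0
```

```bash
python3 go.py -.025 1.3; python3 -c "
from station import ctrl
print(ctrl.get_obs()['moment'])
import cv2
im=ctrl.camera('wrist')[:,:,::-1]; cv2.imwrite('pics/w3.png',im)
import numpy as np
np.save('w3.npy',ctrl.camera_model('wrist'),allow_pickle=True)"
```

```text
t 10.1 q [-0.639  0.615  1.321  0.343  1.652 -0.327] pos [ 0.504  -0.2052  0.1194] F [-1.4 -4.3 -0.3] grip 0.0239 45.00379264354706
shift(tool) [0.0019 0.0002 0.0002] rotvec [ 0.0002 -0.0002  0.0024]
[-1.23206449  0.35473891  0.22376983]
```

Request:
jog_arm --pt "0 0 0 0 0 0.1 -1" --pt "0 0 0 0 0 0.1 -1" --pt "0 0 0 0 0 0.1 -1" --pt "0 0 0 0 0 0.1 -1" --pt "0 0 0 0 0 0.1 -1"

```text
time_s: 10.65
ee_pos: [0.504, -0.2051, 0.1193]
eef_rot: [-2.631, -0.238, 0.646]
force: [-0.0, -4.0, -1.6]
grip_width: 0.0237
grip_force: 45.0
```

Request:
jog_arm --pt "0 0 0 0 0 0.04 -1" --pt "0 0 0 0 0 0 -1" --pt "0 0 0 0 0 0 -1"

```text
time_s: 10.95
ee_pos: [0.504, -0.2052, 0.1193]
eef_rot: [-2.624, -0.219, 0.612]
force: [0.1, -5.5, -4.3]
grip_width: 0.0238
grip_force: 45.0
```

Request:
jog_arm --pt "0 0 0 0 0 0 -0.3" --pt "0 0 0 0 0 0 0.0" --pt "0 0 0 0 0 0 0.3" --pt "0 0 0 0 0 0 0.3" --pt "0 0 0 0 0 0 0.3"

```text
time_s: 11.45
ee_pos: [0.504, -0.2049, 0.1196]
eef_rot: [-2.623, -0.218, 0.608]
force: [0.4, -0.9, -0.3]
grip_width: 0.0594
grip_force: 0.0
```

Request:
jog_arm --pt "0 0 -0.01 0 0 0 0.3" --pt "0 0 -0.02 0 0 0 0.3" --pt "0 0 -0.03 0 0 0 0.3" --pt "0 0 -0.03 0 0 0 0.3" --pt "0 0 -0.03 0 0 0 0.3"

```text
time_s: 11.95
ee_pos: [0.5195, -0.2676, 0.2231]
eef_rot: [-2.623, -0.217, 0.608]
force: [0.5, -0.1, 0.5]
grip_width: 0.0613
grip_force: 0.0
```

Request:
jog_arm --pt "0 0 -0.02 0 0 0 0.3" --pt "0 0 0 0 0 0 0.3" --pt "0 0 0 0 0 0 0.3"

```text
time_s: 12.25
ee_pos: [0.522, -0.2769, 0.2376]
eef_rot: [-2.622, -0.217, 0.608]
force: [-0.3, 0.1, -0.0]
grip_width: 0.0612
grip_force: 0.0
```

```bash
python3 go.py .1 1.84
python3 - <<'E'
from station import ctrl
import cv2,numpy as np
from fit import *
m=ctrl.camera_model('wrist'); np.save('w4.npy',m,allow_pickle=True)
im=ctrl.camera('wrist')[:,:,::-1].copy(); cv2.imwrite('pics/w4.png',im)
p=np.load('p.npy'); p[3]-=1.84; q=pts(p)
u=proj(m,q['ring'])[0]; print(u,proj(m,q['ptr']),proj(m,q['out']))
x,y=(u-[80,70]).astype(int); print(x,y)
cv2.imwrite('pics/w4c.png',cv2.resize(im[y:y+150,x:x+160],None,fx=4,fy=4,interpolation=cv2.INTER_CUBIC))
E
```

```text
t 12.25 q [-0.705  0.661  0.97   0.339  1.961  0.258] pos [ 0.522  -0.2769  0.2376] F [-0.3  0.1 -0. ] grip 0.0612 0.0
shift(tool) [ 0.0019 -0.0008  0.0146] rotvec [-0.0006 -0.0004 -0.0011]
[319.88974949 225.21006015] [[319.3281445  275.29392958]] [[319.81796098 286.42890405]]
239 155
```

View pics/w4c.png

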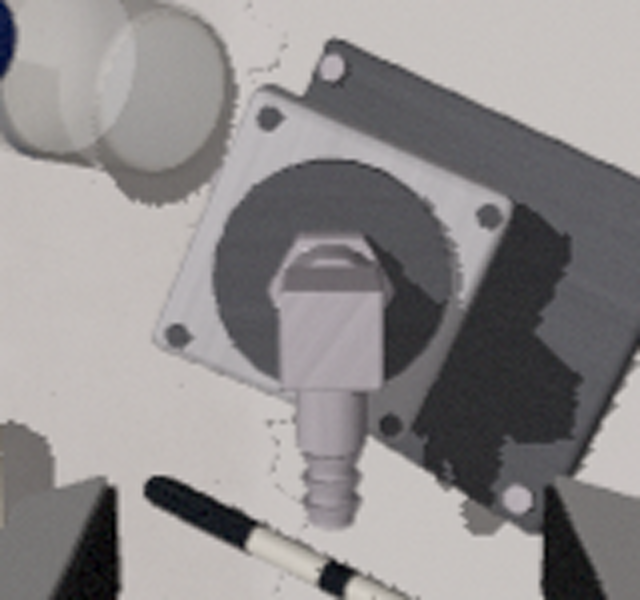

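The pointer is completely hidden under the outlet, which runs straight down the crop at column ~332 and ends at row ~525. The fit puts the pointer tip at column ~321. Being hidden limits the misalignment to about 7 mm, inside the 10.8 mm tolerance. The gripper is clear of everything.

```bash
python3 -c "
from station import ctrl
print(ctrl.hand_in())"
```

```text
the job is handed in; nothing more can be done
None
```

I turned the elbow about 1.84 rad clockwise, released it with the hose outlet over the index ring's pointer, and handed the job in at about 12 s. The alignment rests on a pre-turn estimate of 1.85 rad and on the outlet hiding the pointer in the last picture, because `hand_in` returned no verdict.

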